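# Find the tired brush spring of the generator

### The job

One of the three generator brush springs clamped on the test rail has gone tired, clearly softer than the other two. Press the free tip of each spring gently down to its stop for a moment and let it come back up, one after the other from the robot's left to its right, never loading a spring with more than 20 N. Then confirm your finding: set the steel test weight gently down on the tip of the tired spring, never on a sound one, and leave it standing there so that the spring sags under it; leave everything else where it is.

Things in the scene. Friction and masses are not known exactly. Their poses are not given: they have to be found in the camera images.
- rail: aluminium test rail bolted flat to the bench: 170 mm (its x) by 300 mm (its y), 12 mm thick, standing at a different place and yaw (up to 20 degrees) each time. Origin: centre of its underside; its x points away from the robot, its y to the robot's left, z up. Three spring clamps stand on it in a row along its y, at y = +85, 0 and -85 mm
- clamp_a: one of three identical-looking spring clamps; the names tell nothing of place or stiffness. Axes as the rail's. A grey block 44 (x) x 36 (y) mm with a steel cap plate and a short bolt, its top 74 mm above the origin. A steel leaf, 24 mm wide, reaches out level to +x from the block. Origin: on the rail's top face under the block's +x face. Includes the leaf
- leaf_a (a joint): bending of clamp_a's leaf, rad: 0 unloaded, grows as its tip is pressed down (0.1 rad = 7 mm). A stop hidden in the cup ends it 9 to 14 mm down, differing by leaf (cushion included). Before that the force at the shoe grows evenly from under 0.8 N, sound leaf 0.6 to 0.9 N/mm, tired one 0.3 to 0.5. At the stop it climbs by 3 to 5 N/mm. Springs back
- tip_a (a point): centre of the top face of the dark shoe, 34 x 34 x 4 mm, on a thin rubber cushion (about 4 N/mm) on the free tip of clamp_a's leaf, 90 mm to +x of the clamp's origin; moves with the leaf; 71 mm above the bench when unloaded. A pin below it dips into a black guide cup
- clamp_b: one of three identical-looking spring clamps; the names tell nothing of place or stiffness. Axes as the rail's. A grey block 44 (x) x 36 (y) mm with a steel cap plate and a short bolt, its top 74 mm above the origin. A steel leaf, 24 mm wide, reaches out level to +x from the block. Origin: on the rail's top face under the block's +x face. Includes the leaf
- leaf_b (a joint): bending of clamp_b's leaf, rad: 0 unloaded, grows as its tip is pressed down (0.1 rad = 7 mm). A stop hidden in the cup ends it 9 to 14 mm down, differing by leaf (cushion included). Before that the force at the shoe grows evenly from under 0.8 N, sound leaf 0.6 to 0.9 N/mm, tired one 0.3 to 0.5. At the stop it climbs by 3 to 5 N/mm. Springs back
- tip_b (a point): centre of the top face of the dark shoe, 34 x 34 x 4 mm, on a thin rubber cushion (about 4 N/mm) on the free tip of clamp_b's leaf, 90 mm to +x of the clamp's origin; moves with the leaf; 71 mm above the bench when unloaded. A pin below it dips into a black guide cup
- clamp_c: one of three identical-looking spring clamps; the names tell nothing of place or stiffness. Axes as the rail's. A grey block 44 (x) x 36 (y) mm with a steel cap plate and a short bolt, its top 74 mm above the origin. A steel leaf, 24 mm wide, reaches out level to +x from the block. Origin: on the rail's top face under the block's +x face. Includes the leaf
- leaf_c (a joint): bending of clamp_c's leaf, rad: 0 unloaded, grows as its tip is pressed down (0.1 rad = 7 mm). A stop hidden in the cup ends it 9 to 14 mm down, differing by leaf (cushion included). Before that the force at the shoe grows evenly from under 0.8 N, sound leaf 0.6 to 0.9 N/mm, tired one 0.3 to 0.5. At the stop it climbs by 3 to 5 N/mm. Springs back
- tip_c (a point): centre of the top face of the dark shoe, 34 x 34 x 4 mm, on a thin rubber cushion (about 4 N/mm) on the free tip of clamp_c's leaf, 90 mm to +x of the clamp's origin; moves with the leaf; 71 mm above the bench when unloaded. A pin below it dips into a black guide cup
- weight: plain upright steel cylinder, the test weight, on the bench to the right of the rail: 36 mm across, 42 mm tall, 0.31 to 0.37 kg. Origin: centre of its underside, z along its axis
- bush: a plain steel bush, 28 mm outside, 18 mm tall with a 10 mm bore, standing on the rail between two of the springs; not part of the job. Origin: centre of its underside
- brush_block: a dark carbon brush, 30 x 18 x 14 mm, lying on the rail between the other two springs; not part of the job. Origin: centre of its underside
- wrench: a steel spanner lying on the bench to the right of the rail; not part of the job
- screwdriver: a screwdriver with a black handle lying on the bench to the left of the rail; not part of the job
- jar: a clear jar with a dark lid, 60 mm wide and 70 mm tall, left of the rail; not part of the job
- oil_bottle: a black oil bottle with an orange cap, 76 mm wide and 190 mm tall, far left; not part of the job
- spray_can: a white can, 60 mm wide and 110 mm tall, far right; not part of the job
Not all that is in view belongs to the job. Leave any red look-alike of the weight alone.

How it is judged:
By the outcome, as a careful person would: the job done as asked, in the order asked, and still so for the second after the job is handed in, with the robot touching nothing.
It also fails if it takes over 72 s, if anything falls off the work surface, if the arm or the gripper's body presses on something with over 40 N, if the wrist force passes 120 N, or if a joint passes its speed limit or range.

### The arm

A 6-joint arm with a two-finger parallel gripper is mounted at the origin on the work surface. World frame = base frame: x ahead of the robot, y to its left, z up, the work surface at z = 0. Lengths are in m, angles in rad, forces in N, time in s.
With the tool pointing down it reaches from about 0.275 to 0.775 m from the base axis. Payload 14.6 kg.
Tool frame: the origin (TCP) lies at the centre of the arm's flange, where the gripper is bolted on; the fingertips stand 173 mm ahead of it and the grasp point (between the pads) lies 155 mm ahead of it (tips_ahead is the distance from the TCP to the fingertips, in m); z points along the fingers, y is the line along which they close (so a half turn about z gives the same grasp; the last joint's range is limited). The gripper opens to 85 mm and grips with 20 to 120 N. Pads are 22 mm wide; open, the fingers measure 114 mm over their backs; the gripper's body (76 mm by 85 mm) begins 54 mm behind the grasp point. The pads swing forward as they close: fully open they stand 13 mm farther back than shut.
Start: joints at [-1.369, 0.263, -0.048, 1.259, 0, 1.415], TCP at [0.183, -0.492, 0.405] pointing down, gripper open.
Joint ranges: [-2.65, 2.65], [-0.89, 1.7], [-1.18, 1.37], [-2.13, 2.11], [-1.35, 1.29], [-3.14, 3.14]. Speed limits (rad/s): [1.89, 1.89, 2.57, 2.79, 3.14, 3.14].

### API

Orientations are given as a unit quaternion [w, x, y, z].
In Python, from cell import observe, grab_frame, camera_model, close_job, tips_ahead gives the robot as it stands.
- The arm moves only by the tool play_rows, never from a script. Its argument "targets" is a list of rows, each a list of 3 entries, a list of its own where there are three numbers: the opening, from -1 (shut) to 1 (fully open), then the shift along the tool's x, y, z in units of 50 cm (1.0 is 50 cm), then the turn, a rotation vector about the tool's x, y, z in units of pi rad (1.0 is pi rad). A call has 1 to 12 rows; each row is the pose to reach, as a shift and turn from the pose commanded when the call began, along the tool's axes at that moment, turning the shorter way round; what a row does not reach only later rows make up. A row lasts 1/10 s, in which the tool goes at most 50 mm and 8.59 degrees, less where a joint would pass 70% of its speed; a pose out of reach is approached as far as the arm can. A call with a number of a shift or a turn outside -1 to 1 is refused whole. A call with a gripper value outside its range is refused whole. The fingers move at their own pace and stop on an object; "squeeze" is the grip in N (left out, the last holds). Time passes only in rows, so rows that repeat a pose let the fingers close. It gives the time, the measured TCP pose, the force, the opening and the grip force at its end, in the units of the state.
- observe(): the state, without advancing time (a new reading comes with each control period).
- grab_frame(name): name is "scene" or "top" or "wrist"; returns the picture (420x560x3 uint8, red, green, blue); there is no depth.
- camera_model(name): a dict with "intrinsics" (3x3 intrinsics, pixels), "xyz" and "rotation" of the camera in the world. Camera axes: x right, y up, looking along -z (the intrinsics and any distortion apply to the point x, -y, -z); pixel columns grow to the right and rows downward; lengths in m; the calibration is good to about 2 mm. The wrist camera is an equidistant fisheye: a pixel r from the principal point sees the ray r / f radians off the axis. A picture is of the moment at which its call begins: read the wrist's pose just before it. camera_model takes no time and is no camera call; for the wrist camera it gives the pose at the moment of the call.
- close_job(): hands the job in; it is judged then, once.
The state is a dict: "time": time; "q": joint angles; "qvel": joint speeds; "joint_torque": joint torques, N m; "tool_pos": TCP position; "tool_rot": TCP orientation; "wrist_force": force on the tool from outside, world axes, zero at the start; "wrist_torque": the same for the moment, N m; "opening": finger opening in m; "grasp_force": force on a finger pad.
Only numpy, scipy, OpenCV 4.12 (cv2) and the standard library are available. Lean on these libraries where they do the work, as an engineer would, in place of code of your own. Each camera call takes 0.05 s, during which the arm holds its last target. There are 200 camera calls.

## Working session

There is one attempt and no reset: what is moved stays moved. The work goes in short steps, Python scripts to look and compute and a tool call to move; the robot and the scene stay as the last step left them, time stands still between calls to the robot, and variables do not carry over. Pictures are saved under pics/ and viewed, at most 10 in all, crops included, and the job is handed in when it is done.

Besides the shell and the picture viewer there is one more tool, called after "Call:" as name([rows], argument=value, ...), one row to a line, values as JSON. play_rows: Moves the arm, as the interface text tells. Its arguments: {"type":"object","properties":{"targets":{"type":"array"},"squeeze":{"type":"number"}},"required":["targets"]}

```bash
mkdir -p pics; python3 - <<'E'
from cell import *
import cv2
s=observe();print(s)
for n in("scene","top"):
    cv2.imwrite(f"pics/{n}0.png",cv2.cvtColor(grab_frame(n),cv2.COLOR_RGB2BGR));print(n,camera_model(n))
print(camera_model("wrist"),tips_ahead)
E
```

```text
{'time': 0.0, 'q': array([-1.36933041e+00,  2.63554001e-01, -4.89418276e-02,  1.25939026e+00,
       -1.98167361e-05,  1.41551326e+00]), 'qvel': array([6.15536945e-04, 1.07158151e-03, 1.35939665e-03, 5.70092815e-04,
       6.41068330e-05, 2.18660114e-04]), 'joint_torque': array([ 9.17075567e-05, -6.37626100e+01,  3.84572303e+01,  1.38006202e-02,
        1.29964096e-04, -1.06621133e-06]), 'tool_pos': array([ 0.18332977, -0.49185988,  0.40420709]), 'tool_rot': array([-5.44509265e-04,  9.84133260e-01,  1.77430068e-01, -2.24867391e-05]), 'wrist_force': array([-1.10142628, -0.05286452, -0.31869617]), 'wrist_torque': array([-0.02767464,  0.02930999,  0.01083307]), 'grasp_force': 0.0, 'opening': 0.08528066618947314}
scene {'intrinsics': array([[396.12675114,   0.        , 274.76305931],
       [  0.        , 396.12675114, 208.73833389],
       [  0.        ,   0.        ,   1.        ]]), 'xyz': array([1.13822112, 0.29396167, 0.86117614]), 'rotation': array([0.48757821, 0.18614787, 0.29094262, 0.80185339])}
top {'intrinsics': array([[389.49902481,   0.        , 279.20762465],
       [  0.        , 389.49902481, 215.50765829],
       [  0.        ,   0.        ,   1.        ]]), 'xyz': array([0.3477447 , 0.01775136, 1.13521572]), 'rotation': array([-0.69408194, -0.0662124 ,  0.07495795,  0.71291478])}
{'intrinsics': array([[325.1922621 ,   0.        , 284.37829809],
       [  0.        , 325.1922621 , 209.74051566],
       [  0.        ,   0.        ,   1.        ]]), 'xyz': array([ 0.25557101, -0.46380933,  0.37271571]), 'rotation': array([ 0.8119879 , -0.12348268,  0.08623589, -0.56390695])} 0.1734
```

View pics/scene0.png

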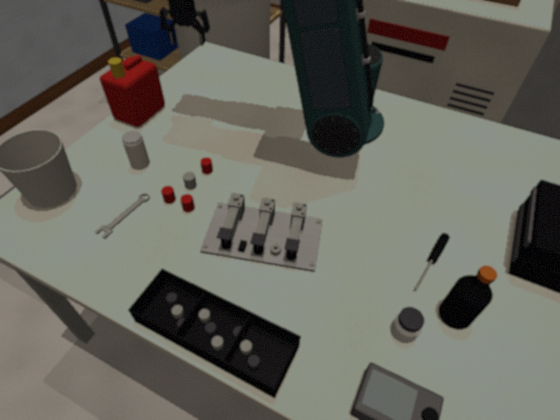

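View pics/top0.png

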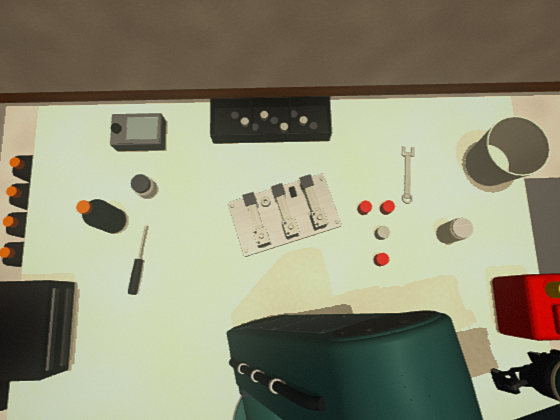

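The top view shows the rail around (285,213), with shoes near (250,188), (278,190) and (307,181). The grey weight is at (382,232), among red look-alikes at (365,207), (388,207) and (381,259). Next I'll zoom in on both views.

```bash
python3 - <<'E'
import cv2,numpy as np
t=cv2.imread("pics/top0.png")[160:280,220:400];s=cv2.imread("pics/scene0.png")[140:275,150:330]
t=cv2.resize(t,None,fx=4.2,fy=4.2,interpolation=cv2.INTER_CUBIC);s=cv2.resize(s,None,fx=4.2,fy=4.2,interpolation=cv2.INTER_CUBIC)
cv2.imwrite("pics/t1.png",t);cv2.imwrite("pics/s1.png",s)
E
```

```text
(no output)
```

View pics/t1.png

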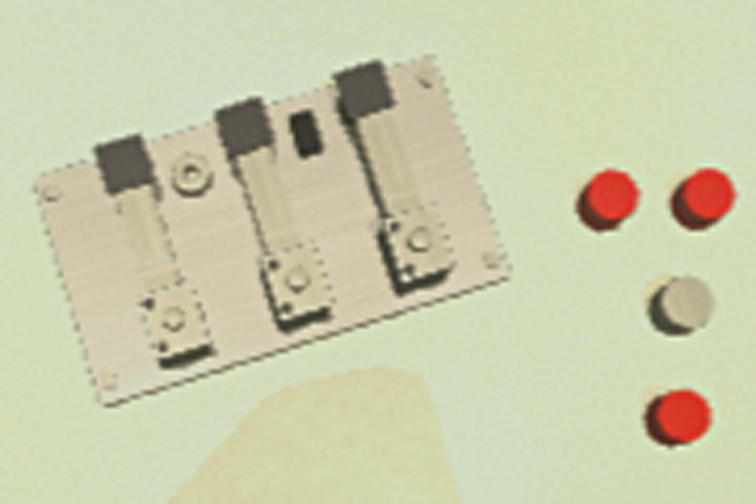

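View pics/s1.png

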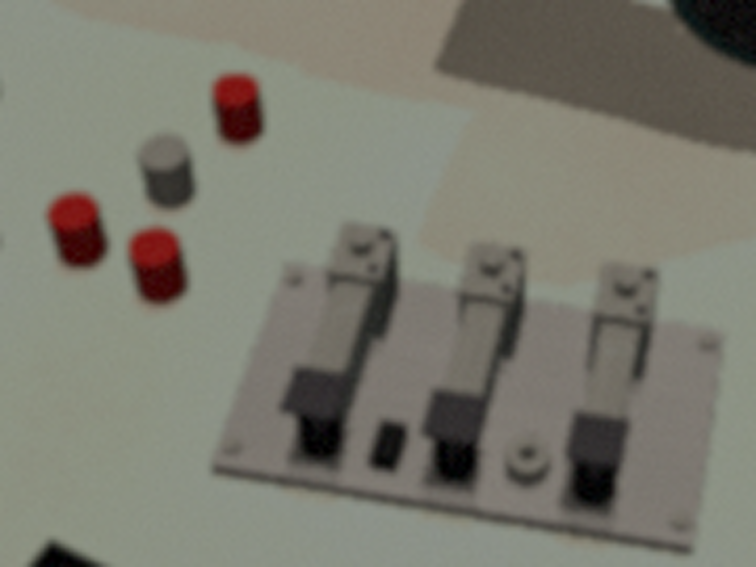

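The zoomed crops show these shoe tops and weight tops, left to right:
- **Top crop:** shoes at (124,164), (245,125) and (365,88); weight top at (686,303).
- **Scene crop:** shoes at (598,438), (456,416) and (317,391); weight top at (165,153).

Next I'll triangulate them.

```bash
cat > h.py <<'E'
from cell import *
import numpy as np
from scipy.spatial.transform import Rotation as R
def rot(q): return R.from_quat(np.r_[q[1:],q[0]])
def ray(cm,uv):
    k=cm["intrinsics"];d=np.array([(uv[0]-k[0,2])/k[0,0],-(uv[1]-k[1,2])/k[1,1],-1.])
    return cm["xyz"],rot(cm["rotation"]).apply(d/np.linalg.norm(d))
def fray(cm,uv):
    k=cm["intrinsics"];p=np.array([uv[0]-k[0,2],uv[1]-k[1,2]]);r=np.hypot(*p);t=r/k[0,0];p=p/max(r,1e-9)
    return cm["xyz"],rot(cm["rotation"]).apply([p[0]*np.sin(t),-p[1]*np.sin(t),-np.cos(t)])
def fproj(cm,P):
    k=cm["intrinsics"];c=rot(cm["rotation"]).inv().apply(np.asarray(P)-cm["xyz"]);c=c*[1,-1,-1]
    r=np.hypot(c[0],c[1]);t=np.arctan2(r,c[2]);return k[:2,2]+k[0,0]*t*c[:2]/r
def atz(ra,z): return ra[0]+ra[1]*(z-ra[0][2])/ra[1][2]
def tri(rays):
    A=sum(np.eye(3)-np.outer(d,d) for o,d in rays);b=sum((np.eye(3)-np.outer(d,d))@o for o,d in rays)
    return np.linalg.solve(A,b)
def totool(dv):  # world shift -> tool axes, units
    return np.round(rot(observe()["tool_rot"]).inv().apply(dv)/0.5,4)
E
python3 - <<'E'
from h import *
T=camera_model("top");S=camera_model("scene")
c=lambda p,o:(np.array(p)+.5)/4.2-.5+o
for n,a,b,z in[("L",(124,164),(598,438),.071),("M",(245,125),(456,416),.071),("R",(365,88),(317,391),.071),("W",(686,303),(165,153),.042)]:
    r1=ray(T,c(a,(220,160)));r2=ray(S,c(b,(150,140)))
    print(n,tri([r1,r2]).round(4),atz(r1,z)[:2].round(4),atz(r2,z)[:2].round(4))
for p in [(35,180),(433,57),(512,270),(105,404)]: print(atz(ray(T,c(p,(220,160))),.012).round(4))
# bush, brush, reds
for p,z in [((192,173),.03),((307,133),.026),((612,195),.042),((708,194),.042),((684,416),.042)]: print(atz(ray(T,c(p,(220,160))),z).round(4))
s=observe();print(rot(s["tool_rot"]).as_matrix().round(3))
E
```

```text
L [0.6138 0.0854 0.0695] [0.6137 0.0846] [0.6146 0.0866]
M [0.6385 0.0042 0.0695] [0.6387 0.003 ] [0.6391 0.0061]
R [ 0.6617 -0.0773  0.071 ] [ 0.6625 -0.0789] [ 0.6613 -0.0755]
W [ 0.5146 -0.2935  0.0386] [ 0.5143 -0.2929] [ 0.5171 -0.2905]
[0.6184 0.1511 0.012 ]
[ 0.7019 -0.134   0.012 ]
[ 0.5454 -0.1815  0.012 ]
[0.4594 0.1035 0.012 ]
[0.6163 0.0401 0.03  ]
[ 0.6441 -0.041   0.026 ]
[ 0.5906 -0.2481  0.042 ]
[ 0.5896 -0.3142  0.042 ]
[ 0.438  -0.2854  0.042 ]
[[ 0.937  0.349 -0.   ]
 [ 0.349 -0.937  0.001]
 [ 0.    -0.001 -1.   ]]
```

Call:
play_rows([
  [-1,[0.2,-0.13,0.04],[0,0,0.02]],
  [-1,[0.8,-0.52,0.16],[0,0,0.022]],
  [-1,[0.8,-0.52,0.16],[0,0,0.022]],
  [-1,[0.8,-0.52,0.16],[0,0,0.022]],
  [-1,[0.8,-0.52,0.16],[0,0,0.022]],
  [-1,[0.8,-0.52,0.16],[0,0,0.022]],
  [-1,[0.8,-0.52,0.16],[0,0,0.022]],
  [-1,[0.8,-0.52,0.16],[0,0,0.022]],
  [-1,[0.8,-0.52,0.16],[0,0,0.022]],
  [-1,[0.8,-0.52,0.16],[0,0,0.022]],
  [-1,[0.8,-0.52,0.16],[0,0,0.022]],
  [-1,[0.8,-0.52,0.16],[0,0,0.022]],
], squeeze=30)

```text
time: 1.3
tool_pos: [0.4674, -0.1081, 0.3243]
tool_rot: [-0.0, 0.99, 0.144, -0.0]
wrist_force: [-0.7, 0.7, 0.4]
opening: -0.0001
grasp_force: 0.0
```

```bash
python3 - <<'E'
from h import *
s=observe();print(s["time"],s["tool_pos"],s["opening"],s["wrist_force"],s["qvel"].round(3));print(rot(s["tool_rot"]).as_matrix().round(3));print(totool(np.array([.6138,.0854,.285])-s["tool_pos"]))
E
```

```text
1.3 [ 0.46742587 -0.10810935  0.32434699] -8.314192339597169e-05 [-0.68872993  0.67597508  0.42713429] [-0.038 -0.012 -0.003  0.003 -0.002 -0.006]
[[ 0.958  0.285 -0.001]
 [ 0.285 -0.958  0.   ]
 [-0.001 -0.    -1.   ]]
[ 0.3911 -0.2873  0.0785]
```

Call:
play_rows([
  [-1,[0.391,-0.287,0.08],[0,0,0]],
  [-1,[0.391,-0.287,0.08],[0,0,0]],
  [-1,[0.391,-0.287,0.08],[0,0,0]],
  [-1,[0.391,-0.287,0.08],[0,0,0]],
  [-1,[0.391,-0.287,0.08],[0,0,0]],
  [-1,[0.391,-0.287,0.08],[0,0,0]],
  [-1,[0.391,-0.287,0.08],[0,0,0]],
])

```text
time: 2.0
tool_pos: [0.6141, 0.0837, 0.2843]
tool_rot: [0.0, 0.99, 0.143, -0.001]
wrist_force: [-0.2, -1.4, -0.3]
opening: 0.0
grasp_force: 0.0
```

```bash
python3 - <<'E'
from h import *
import cv2
cm=camera_model("wrist");f=grab_frame("wrist");s=observe()
im=cv2.cvtColor(f,cv2.COLOR_RGB2BGR)
for P in [(.6138,.0854,.071),(.6385,.0042,.071),(.6617,-.0773,.071)]:
    u=fproj(cm,P);print(u.round(1))
    cv2.drawMarker(im,tuple(int(x) for x in u.round()),(0,255,0),cv2.MARKER_CROSS,10,1)
cv2.imwrite("pics/w1.png",im);np.save("w1.npy",f)
print(s["tool_pos"],s["wrist_force"],s["time"],totool(np.array([.6138,.0854,.265])-s["tool_pos"]),cm)
E
```

```text
[283.4 241.8]
[416. 239.]
[514.9 236.4]
[0.61378649 0.08314001 0.28473588] [0.30024332 0.02283592 0.24864508] 2.05 [ 0.0013 -0.0043  0.0395] {'intrinsics': array([[325.1922621 ,   0.        , 284.37829809],
       [  0.        , 325.1922621 , 209.74051566],
       [  0.        ,   0.        ,   1.        ]]), 'xyz': array([0.68800463, 0.10677334, 0.25265421]), 'rotation': array([ 0.79189701, -0.12116132,  0.09040616, -0.59164668])}
```

View pics/w1.png

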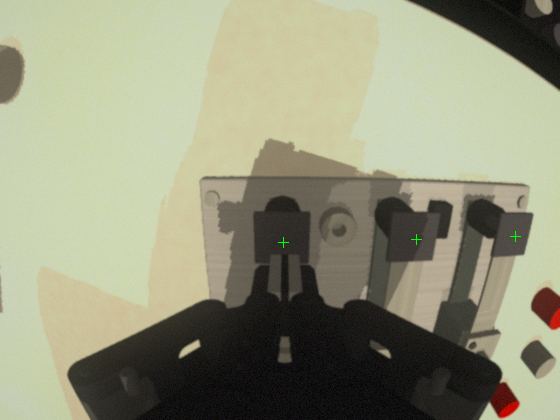

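The wrist view shows the shoes at (282,237), (412,236) and (514,234). That is within 5 px of prediction, so the left tip sits about 2 mm farther along +x. I'll press the left spring now.

Call:
play_rows([
  [-1,[0.006,-0.0044,0.04],[0,0,0]],
  [-1,[0.006,-0.0044,0.064],[0,0,0]],
  [-1,[0.006,-0.0044,0.076],[0,0,0]],
  [-1,[0.006,-0.0044,0.08],[0,0,0]],
  [-1,[0.006,-0.0044,0.084],[0,0,0]],
  [-1,[0.006,-0.0044,0.088],[0,0,0]],
  [-1,[0.006,-0.0044,0.09],[0,0,0]],
  [-1,[0.006,-0.0044,0.09],[0,0,0]],
  [-1,[0.006,-0.0044,0.09],[0,0,0]],
])

```text
time: 2.95
tool_pos: [0.6165, 0.0874, 0.24]
tool_rot: [0.0, 0.99, 0.143, 0.0]
wrist_force: [-0.3, -2.2, 3.7]
opening: 0.0
grasp_force: 1.7
```

```bash
python3 - <<'E'
from h import *
T=camera_model("wrist");s=observe();print(s["tool_pos"],s["wrist_force"],s["time"])
cm={'intrinsics': T['intrinsics'],'xyz': np.array([0.68800463, 0.10677334, 0.25265421]), 'rotation': np.array([ 0.79189701, -0.12116132,  0.09040616, -0.59164668])}
for u in [(282,237),(412,236),(514,234)]: print(atz(fray(cm,u),.071).round(4))
print(atz(fray(cm,(541,351)),.042).round(4))
E
```

```text
[0.6164973  0.08737846 0.23998969] [-0.28287878 -2.21004424  3.74984883] 2.95
[0.6165 0.0871 0.071 ]
[0.6397 0.0078 0.071 ]
[ 0.6632 -0.0753  0.071 ]
[ 0.5434 -0.2506  0.042 ]
```

Call:
play_rows([
  [-1,[0,0,0.002],[0,0,0]],
  [-1,[0,0,0.004],[0,0,0]],
  [-1,[0,0,0.006],[0,0,0]],
  [-1,[0,0,0.006],[0,0,0]],
  [-1,[0,0,0.006],[0,0,0]],
])

```text
time: 3.45
tool_pos: [0.6165, 0.0874, 0.2368]
tool_rot: [0.0, 0.99, 0.143, 0.0]
wrist_force: [-0.2, -2.6, 6.3]
opening: 0.0001
grasp_force: 2.8
```

```bash
python3 - <<'E'
from h import *
T=camera_model("wrist");s=observe();print(s["tool_pos"],s["wrist_force"],s["joint_torque"])
cm={'intrinsics': T['intrinsics'],'xyz': np.array([0.68800463, 0.10677334, 0.25265421]), 'rotation': np.array([ 0.79189701, -0.12116132,  0.09040616, -0.59164668])}
print(fproj(cm,(.5146,-.2935,.042)),fproj(cm,(.59,-.248,.042)),fproj(cm,(.438,-.2854,.042)),fproj(cm,(.7019,-.134,.012)),rot(cm["rotation"]).apply([0,0,-1]))
E
```

```text
[0.61649715 0.0874161  0.23681773] [-0.21911947 -2.58242393  6.2540338 ] [ 1.51827469e+00 -7.90330696e+01  3.25801170e+01 -7.43087218e-02
  7.24189952e-01  1.66079518e-02]
[546.08327054 369.30030966] [560.7540018  318.30882589] [509.72600714 410.56049821] [531.8282762 189.1886542] [-0.28655412 -0.08491756 -0.95429332]
```

Call:
play_rows([
  [-1,[0,0,0.002],[0,0,0]],
  [-1,[0,0,0.004],[0,0,0]],
  [-1,[0,0,0.004],[0,0,0]],
  [-1,[0,0,0.004],[0,0,0]],
])

```text
time: 3.85
tool_pos: [0.6165, 0.0874, 0.2349]
tool_rot: [0.0, 0.99, 0.143, 0.0]
wrist_force: [-0.0, -2.6, 7.1]
opening: 0.0002
grasp_force: 3.5
```

Call:
play_rows([
  [-1,[0,0,0.002],[0,0,0]],
  [-1,[0,0,0.002],[0,0,0]],
  [-1,[0,0,0.002],[0,0,0]],
])

```text
time: 4.15
tool_pos: [0.6164, 0.0874, 0.2339]
tool_rot: [0.0, 0.99, 0.143, 0.0]
wrist_force: [-1.4, -2.4, 7.1]
opening: 0.0
grasp_force: 3.8
```

Call:
play_rows([
  [-1,[0,0,0.002],[0,0,0]],
  [-1,[0,0,0.002],[0,0,0]],
  [-1,[0,0,0.002],[0,0,0]],
])

```text
time: 4.45
tool_pos: [0.6164, 0.0874, 0.2331]
tool_rot: [0.0, 0.99, 0.143, 0.0]
wrist_force: [-2.0, -2.4, 10.6]
opening: -0.0001
grasp_force: 4.9
```

Call:
play_rows([
  [-1,[0,0,0.002],[0,0,0]],
  [-1,[0,0,0.002],[0,0,0]],
  [-1,[0,0,0.002],[0,0,0]],
])

```text
time: 4.75
tool_pos: [0.6163, 0.0874, 0.2323]
tool_rot: [0.0, 0.99, 0.143, 0.0]
wrist_force: [-4.3, -2.0, 13.6]
opening: -0.0003
grasp_force: 6.4
```

Left spring: it reached its stop near TCP z 0.2335, at about 0.6–0.7 N/mm, so it looks sound. Next I'll release it and go to the middle one.

Call:
play_rows([
  [-1,[0,0,0],[0,0,0]],
  [-1,[0,0,-0.01],[0,0,0]],
  [-1,[0,0,-0.03],[0,0,0]],
  [-1,[0,0,-0.06],[0,0,0]],
  [-1,[-0.002,0.08,-0.06],[0,0,0]],
  [-1,[-0.002,0.168,-0.06],[0,0,0]],
  [-1,[-0.002,0.168,-0.06],[0,0,0]],
  [-1,[-0.002,0.168,-0.04],[0,0,0]],
  [-1,[-0.002,0.168,-0.03],[0,0,0]],
  [-1,[-0.002,0.168,-0.026],[0,0,0]],
])

```text
time: 5.75
tool_pos: [0.6387, 0.0076, 0.2436]
tool_rot: [-0.0, 0.99, 0.144, -0.001]
wrist_force: [0.1, 0.6, -0.5]
opening: 0.0
grasp_force: 0.1
```

Call:
play_rows([
  [-1,[0,0,0.004],[0,0,0]],
  [-1,[0,0,0.007],[0,0,0]],
  [-1,[0,0,0.01],[0,0,0]],
  [-1,[0,0,0.01],[0,0,0]],
  [-1,[0,0,0.01],[0,0,0]],
])

```text
time: 6.25
tool_pos: [0.6393, 0.0067, 0.2398]
tool_rot: [-0.0, 0.99, 0.143, 0.0]
wrist_force: [-0.3, 1.1, 1.8]
opening: 0.0001
grasp_force: 0.7
```

Call:
play_rows([
  [-1,[0,0,0.002],[0,0,0]],
  [-1,[0,0,0.004],[0,0,0]],
  [-1,[0,0,0.006],[0,0,0]],
  [-1,[0,0,0.006],[0,0,0]],
  [-1,[0,0,0.006],[0,0,0]],
])

```text
time: 6.75
tool_pos: [0.6393, 0.0066, 0.2368]
tool_rot: [0.0, 0.99, 0.143, 0.0]
wrist_force: [0.8, 1.5, 2.7]
opening: -0.0
grasp_force: 1.3
```

Call:
play_rows([
  [-1,[0,0,0.002],[0,0,0]],
  [-1,[0,0,0.004],[0,0,0]],
  [-1,[0,0,0.004],[0,0,0]],
  [-1,[0,0,0.004],[0,0,0]],
])

```text
time: 7.15
tool_pos: [0.6392, 0.0066, 0.2347]
tool_rot: [-0.0, 0.99, 0.143, 0.0]
wrist_force: [0.0, 1.1, 3.4]
opening: 0.0002
grasp_force: 1.6
```

Call:
play_rows([
  [-1,[0,0,0.002],[0,0,0]],
  [-1,[0,0,0.002],[0,0,0]],
  [-1,[0,0,0.002],[0,0,0]],
])

```text
time: 7.45
tool_pos: [0.6392, 0.0066, 0.2337]
tool_rot: [0.0, 0.99, 0.143, -0.0]
wrist_force: [0.5, 1.7, 3.6]
opening: -0.0
grasp_force: 1.8
```

Call:
play_rows([
  [-1,[0,0,0.002],[0,0,0]],
  [-1,[0,0,0.002],[0,0,0]],
  [-1,[0,0,0.002],[0,0,0]],
])

```text
time: 7.75
tool_pos: [0.6392, 0.0066, 0.2327]
tool_rot: [0.0, 0.99, 0.143, -0.0]
wrist_force: [-0.9, 1.4, 4.2]
opening: -0.0001
grasp_force: 1.9
```

Call:
play_rows([
  [-1,[0,0,0.002],[0,0,0]],
  [-1,[0,0,0.002],[0,0,0]],
  [-1,[0,0,0.002],[0,0,0]],
])

```text
time: 8.05
tool_pos: [0.6391, 0.0066, 0.2318]
tool_rot: [0.0, 0.99, 0.143, -0.0]
wrist_force: [-1.2, 1.1, 7.1]
opening: -0.0
grasp_force: 3.3
```

Call:
play_rows([
  [-1,[0,0,0.002],[0,0,0]],
  [-1,[0,0,0.002],[0,0,0]],
  [-1,[0,0,0.002],[0,0,0]],
  [-1,[0,0,0.002],[0,0,0]],
])

```text
time: 8.45
tool_pos: [0.6391, 0.0066, 0.231]
tool_rot: [0.0, 0.99, 0.143, -0.0]
wrist_force: [-3.8, 1.6, 10.0]
opening: 0.0001
grasp_force: 4.7
```

Middle spring: it reached its stop near z 0.2325 and is clearly softer, at about 0.35 N/mm. Next is the right one.

Call:
play_rows([
  [-1,[0,0,-0.01],[0,0,0]],
  [-1,[0,0,-0.03],[0,0,0]],
  [-1,[0,0,-0.062],[0,0,0]],
  [-1,[-0.002,0.086,-0.062],[0,0,0]],
  [-1,[-0.002,0.172,-0.062],[0,0,0]],
  [-1,[-0.002,0.172,-0.062],[0,0,0]],
  [-1,[-0.002,0.172,-0.044],[0,0,0]],
  [-1,[-0.002,0.172,-0.034],[0,0,0]],
  [-1,[-0.002,0.172,-0.029],[0,0,0]],
])

```text
time: 9.35
tool_pos: [0.6622, -0.0751, 0.2443]
tool_rot: [-0.0, 0.99, 0.144, -0.001]
wrist_force: [-0.2, 0.1, -0.3]
opening: 0.0002
grasp_force: 0.2
```

Call:
play_rows([
  [-1,[0,0,0.004],[0,0,0]],
  [-1,[0,0,0.007],[0,0,0]],
  [-1,[0,0,0.01],[0,0,0]],
  [-1,[0,0,0.01],[0,0,0]],
  [-1,[0,0,0.01],[0,0,0]],
])

```text
time: 9.85
tool_pos: [0.6627, -0.076, 0.2404]
tool_rot: [-0.0, 0.99, 0.143, 0.0]
wrist_force: [-1.0, 1.8, 2.7]
opening: 0.0002
grasp_force: 1.5
```

Call:
play_rows([
  [-1,[0,0,0.002],[0,0,0]],
  [-1,[0,0,0.004],[0,0,0]],
  [-1,[0,0,0.006],[0,0,0]],
  [-1,[0,0,0.006],[0,0,0]],
  [-1,[0,0,0.006],[0,0,0]],
])

```text
time: 10.35
tool_pos: [0.6628, -0.0762, 0.2373]
tool_rot: [-0.0, 0.99, 0.143, 0.0]
wrist_force: [0.2, 2.8, 5.4]
opening: 0.0
grasp_force: 2.6
```

Call:
play_rows([
  [-1,[0,0,0.002],[0,0,0]],
  [-1,[0,0,0.002],[0,0,0]],
  [-1,[0,0,0.002],[0,0,0]],
])

```text
time: 10.65
tool_pos: [0.6627, -0.0761, 0.2363]
tool_rot: [-0.0, 0.99, 0.143, 0.0]
wrist_force: [0.2, 4.0, 6.4]
opening: -0.0009
grasp_force: 2.9
```

Call:
play_rows([
  [-1,[0,0,0.002],[0,0,0]],
  [-1,[0,0,0.002],[0,0,0]],
  [-1,[0,0,0.002],[0,0,0]],
])

```text
time: 10.95
tool_pos: [0.6628, -0.0761, 0.2354]
tool_rot: [0.0, 0.99, 0.143, 0.0]
wrist_force: [-1.7, 3.1, 5.6]
opening: 0.0001
grasp_force: 3.2
```

Call:
play_rows([
  [-1,[0,0,0.002],[0,0,0]],
  [-1,[0,0,0.002],[0,0,0]],
  [-1,[0,0,0.002],[0,0,0]],
])

```text
time: 11.25
tool_pos: [0.6627, -0.0762, 0.2344]
tool_rot: [0.0, 0.99, 0.143, 0.0]
wrist_force: [-0.7, 2.5, 5.9]
opening: -0.0001
grasp_force: 3.5
```

Call:
play_rows([
  [-1,[0,0,0.002],[0,0,0]],
  [-1,[0,0,0.002],[0,0,0]],
  [-1,[0,0,0.002],[0,0,0]],
])

```text
time: 11.55
tool_pos: [0.6627, -0.0762, 0.2335]
tool_rot: [0.0, 0.99, 0.143, 0.0]
wrist_force: [-1.7, 1.9, 7.4]
opening: -0.0
grasp_force: 3.8
```

Call:
play_rows([
  [-1,[0,0,0.0014],[0,0,0]],
  [-1,[0,0,0.0014],[0,0,0]],
  [-1,[0,0,0.0014],[0,0,0]],
])

```text
time: 11.85
tool_pos: [0.6627, -0.0762, 0.2328]
tool_rot: [0.0, 0.99, 0.143, 0.0]
wrist_force: [-2.0, 3.4, 7.7]
opening: 0.0002
grasp_force: 4.0
```

Call:
play_rows([
  [-1,[0,0,0.0016],[0,0,0]],
  [-1,[0,0,0.0016],[0,0,0]],
  [-1,[0,0,0.0016],[0,0,0]],
])

```text
time: 12.15
tool_pos: [0.6626, -0.0762, 0.232]
tool_rot: [0.0, 0.99, 0.143, 0.0]
wrist_force: [-1.9, 1.9, 8.9]
opening: -0.0001
grasp_force: 4.3
```

Call:
play_rows([
  [-1,[0,0,0.0014],[0,0,0]],
  [-1,[0,0,0.0014],[0,0,0]],
  [-1,[0,0,0.0014],[0,0,0]],
])

```text
time: 12.45
tool_pos: [0.6626, -0.0762, 0.2315]
tool_rot: [0.0, 0.99, 0.143, 0.0]
wrist_force: [-4.0, 2.7, 11.3]
opening: -0.0001
grasp_force: 5.2
```

Call:
play_rows([
  [-1,[0,0,0.0014],[0,0,0]],
  [-1,[0,0,0.0014],[0,0,0]],
  [-1,[0,0,0.0014],[0,0,0]],
  [-1,[0,0,0.0014],[0,0,0]],
])

```text
time: 12.85
tool_pos: [0.6625, -0.0762, 0.231]
tool_rot: [0.0, 0.99, 0.143, 0.0]
wrist_force: [-4.6, 1.8, 12.7]
opening: -0.0003
grasp_force: 6.1
```

Right spring: it reached its stop near z 0.232 at about 0.7 N/mm, so it is sound. The middle spring is the tired one. Next I'll go to the weight.

Call:
play_rows([
  [-1,[0,0,-0.01],[0,0,0]],
  [-1,[0,0,-0.03],[0,0,0]],
  [-1,[0,0,-0.1],[0,0,0]],
  [-1,[0,0,-0.18],[0,0,0]],
  [0.8,[-0.406,0.33,-0.18],[0,0,0]],
  [0.8,[-0.406,0.33,-0.18],[0,0,0]],
  [0.8,[-0.406,0.33,-0.18],[0,0,0]],
  [0.8,[-0.406,0.33,-0.18],[0,0,0]],
  [0.8,[-0.406,0.33,-0.18],[0,0,0]],
  [0.8,[-0.406,0.33,-0.18],[0,0,0]],
  [0.8,[-0.406,0.33,-0.18],[0,0,0]],
  [0.8,[-0.406,0.33,-0.18],[0,0,0]],
])

```text
time: 14.05
tool_pos: [0.5151, -0.2916, 0.3203]
tool_rot: [-0.0, 0.99, 0.143, -0.0]
wrist_force: [0.2, 0.5, 0.4]
opening: 0.0768
grasp_force: 0.0
```

```bash
python3 - <<'E'
from h import *
import cv2
cm=camera_model("wrist");f=grab_frame("wrist");s=observe()
im=cv2.cvtColor(f,cv2.COLOR_RGB2BGR)
u=fproj(cm,(.5146,-.2925,.042));print(u.round(1))
cv2.drawMarker(im,tuple(int(x) for x in u.round()),(0,255,0),cv2.MARKER_CROSS,10,1)
cv2.imwrite("pics/w2.png",im)
print(s["tool_pos"],s["opening"],s["time"]);import pickle;pickle.dump(cm,open("w2.pkl","wb"))
E
```

```text
[286.7 211.1]
[ 0.51540999 -0.29114442  0.32024322] 0.07710062971130868 14.1
```

View pics/w2.png

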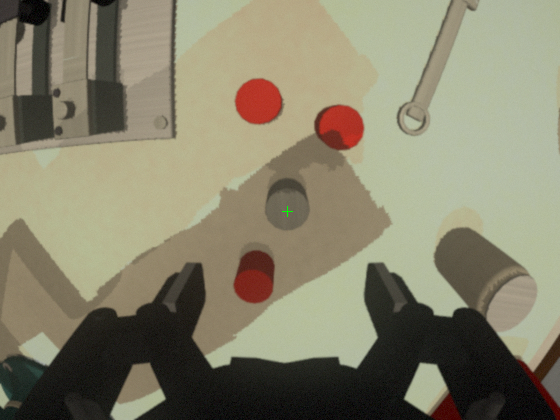

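The wrist view shows the weight's top disc at (287,209), about 1 mm from prediction and centred between the fingers. Next I'll descend and grasp it.

Call:
play_rows([
  [0.8,[0.0,0.003,0.09],[0,0,0]],
  [0.8,[0.0,0.003,0.17],[0,0,0]],
  [0.8,[0.0,0.003,0.23],[0,0,0]],
  [0.8,[0.0,0.003,0.26],[0,0,0]],
  [0.8,[0.0,0.003,0.27],[0,0,0]],
  [0.8,[0.0,0.003,0.27],[0,0,0]],
  [-0.3,[0.0,0.003,0.27],[0,0,0]],
  [-0.3,[0.0,0.003,0.27],[0,0,0]],
  [-0.3,[0.0,0.003,0.27],[0,0,0]],
  [-0.3,[0.0,0.003,0.27],[0,0,0]],
  [-0.3,[0.0,0.003,0.27],[0,0,0]],
  [-0.3,[0.0,0.003,0.27],[0,0,0]],
], squeeze=30)

```text
time: 15.3
tool_pos: [0.5155, -0.2935, 0.1863]
tool_rot: [0.0, 0.99, 0.143, 0.001]
wrist_force: [-0.0, 2.4, 7.1]
opening: 0.0349
grasp_force: 29.5
```

Call:
play_rows([
  [-0.3,[0,0,-0.02],[0,0,0]],
  [-0.3,[0,0,-0.08],[0,0,0]],
  [-0.3,[0,0,-0.16],[0,0,0]],
  [-0.3,[0,0,-0.22],[0,0,0]],
  [-0.3,[0,0,-0.26],[0,0,0]],
  [-0.3,[0,0,-0.27],[0,0,0]],
  [-0.3,[0,0,-0.27],[0,0,0]],
])

```text
time: 16.0
tool_pos: [0.5152, -0.2934, 0.3207]
tool_rot: [0.0, 0.99, 0.143, 0.0]
wrist_force: [-0.1, -0.2, -4.3]
opening: 0.0351
grasp_force: 31.1
```

Call:
play_rows([
  [-0.3,[0.03,-0.04,0],[0,0,0]],
  [-0.3,[0.09,-0.11,0],[0,0,0]],
  [-0.3,[0.15,-0.18,0],[0,0,0]],
  [-0.3,[0.2,-0.25,0],[0,0,0]],
  [-0.3,[0.25,-0.32,0],[0,0,0]],
  [-0.3,[0.31,-0.39,0],[0,0,0]],
  [-0.3,[0.36,-0.45,0],[0,0,0]],
  [-0.3,[0.39,-0.49,0],[0,0,0]],
  [-0.3,[0.408,-0.505,0],[0,0,0]],
  [-0.3,[0.408,-0.505,0],[0,0,0]],
  [-0.3,[0.408,-0.505,0],[0,0,0]],
])

```text
time: 17.1
tool_pos: [0.639, 0.0059, 0.3195]
tool_rot: [0.0, 0.99, 0.143, -0.001]
wrist_force: [0.6, 0.5, -3.0]
opening: 0.0352
grasp_force: 31.1
```

```bash
python3 - <<'E'
from h import *
import cv2
cm=camera_model("wrist");f=grab_frame("wrist");s=observe()
im=cv2.cvtColor(f,cv2.COLOR_RGB2BGR)
z=s["tool_pos"][2]-.1863
for P in [(.6391,.0066,.071),tuple(s["tool_pos"][:2])+(z,),tuple(s["tool_pos"][:2])+(z+.042,)]:
    u=fproj(cm,P);print(u.round(1))
    cv2.drawMarker(im,tuple(int(x) for x in u.round()),(0,255,0),cv2.MARKER_CROSS,10,1)
cv2.imwrite("pics/w3.png",cv2.resize(im[120:330,150:430],None,fx=2.8,fy=2.8))
print(s["tool_pos"],s["opening"],s["time"],s["wrist_force"])
E
```

```text
[285. 222.]
[287.1 262.3]
[287.8 307.3]
[0.63892264 0.00552204 0.31975574] 0.03489624350010202 17.15 [-0.05738299 -0.25155918 -3.33790859]
```

View pics/w3.png

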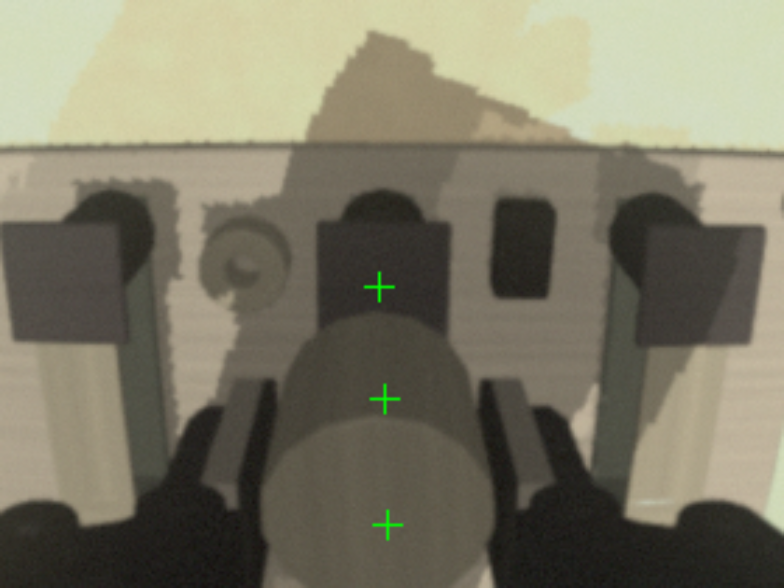

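```bash
python3 - <<'E'
from h import *
cm=camera_model("wrist");s=observe();M=rot(s["tool_rot"]).as_matrix();x=M[:,0];y=M[:,1]
p=s["tool_pos"].copy();p[2]-=.1863
c=lambda u:((np.array(u)+.5)/2.8-.5+[150,120])
for off in (0,.001,.002,.003):
    print(off,fproj(cm,p+(off+.018)*x),fproj(cm,p+(off+.018)*x+[0,0,.042]))
print("seen",c((378,313)),c((379,418)))
for u in [(317,223),(450,223),(383,223)]: print(atz(fray(cm,c(u)),.071))
mid=atz(fray(cm,c((383,223))),.071)-.017*x;print("shoe centre",mid,"weight top at",atz(fray(cm,c((379,418))),p[2]+.042)-.018*x,"bot",atz(fray(cm,c((378,313))),p[2])-.018*x,s["tool_pos"])
E
```

```text
0 [286.59509641 230.19750803] [287.28050966 268.71314532]
0.001 [286.59926755 228.36027391] [287.28943472 266.44451244]
0.002 [286.60340802 226.51519916] [287.2983216 264.1594094]
0.003 [286.60751706 224.66235305] [287.30716799 261.85788431]
seen [284.67857143 231.46428571] [285.03571429 268.96428571]
[0.65063309 0.02569224 0.071     ]
[ 0.65995739 -0.005934    0.071     ]
[0.65524507 0.01000206 0.071     ]
shoe centre [0.63893913 0.00519416 0.0710182 ] weight top at [0.63857924 0.00633229 0.175475  ] bot [0.63799018 0.0062643  0.133475  ] [0.63892264 0.00552204 0.31975574]
```

The weight is within about 1 mm of the middle shoe's centre: shoe (0.6389, 0.0052), weight (0.6383, 0.0063). Next I'll lower it gently.

Call:
play_rows([
  [-0.3,[0.001,0.002,0.03],[0,0,0]],
  [-0.3,[0.001,0.002,0.07],[0,0,0]],
  [-0.3,[0.001,0.002,0.1],[0,0,0]],
  [-0.3,[0.001,0.002,0.114],[0,0,0]],
  [-0.3,[0.001,0.002,0.12],[0,0,0]],
  [-0.3,[0.001,0.002,0.124],[0,0,0]],
  [-0.3,[0.001,0.002,0.128],[0,0,0]],
  [-0.3,[0.001,0.002,0.132],[0,0,0]],
  [-0.3,[0.001,0.002,0.136],[0,0,0]],
  [-0.3,[0.001,0.002,0.138],[0,0,0]],
  [-0.3,[0.001,0.002,0.138],[0,0,0]],
  [-0.3,[0.001,0.002,0.138],[0,0,0]],
])

```text
time: 18.35
tool_pos: [0.6401, 0.0058, 0.2515]
tool_rot: [0.0, 0.99, 0.143, 0.0]
wrist_force: [2.1, -0.4, -1.0]
opening: 0.0348
grasp_force: 31.3
```

Call:
play_rows([
  [-0.3,[0,0,0],[0,0,0]],
  [-0.3,[0,0,0],[0,0,0]],
])

```text
time: 18.55
tool_pos: [0.6401, 0.0058, 0.2514]
tool_rot: [0.0, 0.99, 0.143, 0.0]
wrist_force: [2.1, -0.0, -1.6]
opening: 0.0348
grasp_force: 31.3
```

Call:
play_rows([
  [-0.3,[-0.001,0,0.002],[0,0,0]],
  [-0.3,[-0.001,0,0.004],[0,0,0]],
  [-0.3,[-0.001,0,0.006],[0,0,0]],
  [-0.3,[-0.001,0,0.006],[0,0,0]],
  [-0.3,[-0.001,0,0.006],[0,0,0]],
])

```text
time: 19.05
tool_pos: [0.6396, 0.0057, 0.2483]
tool_rot: [-0.0, 0.99, 0.143, 0.0]
wrist_force: [1.9, 0.7, -0.9]
opening: 0.035
grasp_force: 31.4
```

Call:
play_rows([
  [-0.3,[0,0,0.001],[0,0,0]],
  [-0.14,[0,0,0.001],[0,0,0]],
  [-0.1,[0,0,0.001],[0,0,0]],
  [-0.05,[0,0,0.001],[0,0,0]],
  [0.0,[0,0,0.001],[0,0,0]],
  [0.1,[0,0,0.001],[0,0,0]],
  [0.3,[0,0,0.001],[0,0,0]],
  [0.3,[0,0,0.001],[0,0,0]],
  [0.3,[0,0,0.001],[0,0,0]],
], squeeze=20)

```text
time: 19.95
tool_pos: [0.6395, 0.0056, 0.2478]
tool_rot: [-0.0, 0.99, 0.143, -0.0]
wrist_force: [0.2, -0.0, -0.6]
opening: 0.0559
grasp_force: 0.0
```

```bash
python3 - <<'E'
from h import *
import cv2
f=grab_frame("scene");w=grab_frame("wrist");s=observe()
a=cv2.resize(f[160:275,195:330],(470,400),interpolation=cv2.INTER_CUBIC);b=cv2.resize(w[150:420,130:430],(330,297))
im=np.zeros((400,800,3),np.uint8);im[:,:470]=a;im[:297,470:]=b
cv2.imwrite("pics/p4.png",im[:,:,::-1]);print(s["tool_pos"],s["opening"],s["wrist_force"],s["grasp_force"])
E
```

```text
[0.63952951 0.0056394  0.24777259] 0.05534727196524551 [-0.56044201 -1.06643615  0.08147082] 0.0
```

View pics/p4.png

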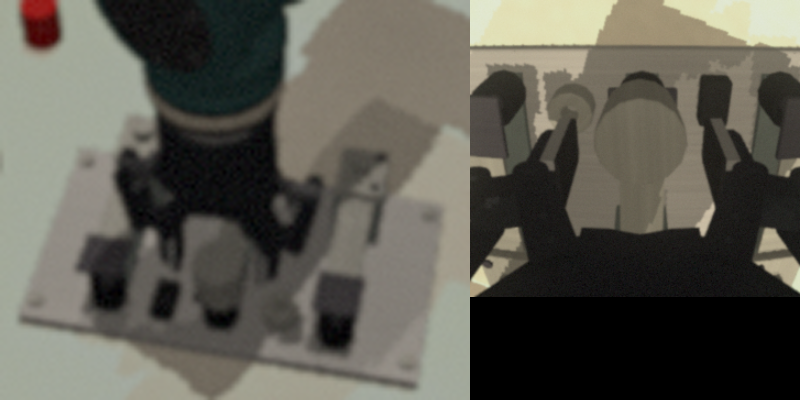

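The fingers are free, and the weight stands on the middle shoe tilted slightly with the leaf, at scene crop (220,275) and wrist crop (640,130). I'll rise straight up and back off.

Call:
play_rows([
  [0.3,[0,0,-0.01],[0,0,0]],
  [0.3,[0,0,-0.04],[0,0,0]],
  [0.3,[0,0,-0.09],[0,0,0]],
  [0.3,[0,0,-0.15],[0,0,0]],
  [0.3,[0,0,-0.22],[0,0,0]],
  [0.3,[0,0,-0.28],[0,0,0]],
  [0.3,[-0.15,0,-0.3],[0,0,0]],
  [0.3,[-0.25,0,-0.3],[0,0,0]],
  [0.3,[-0.3,0,-0.3],[0,0,0]],
  [0.3,[-0.3,0,-0.3],[0,0,0]],
  [0.3,[-0.3,0,-0.3],[0,0,0]],
  [0.3,[-0.3,0,-0.3],[0,0,0]],
])

```text
time: 21.25
tool_pos: [0.4965, -0.0369, 0.3982]
tool_rot: [0.0, 0.99, 0.143, 0.001]
wrist_force: [-0.7, 0.3, -0.4]
opening: 0.0556
grasp_force: 0.0
```

```bash
python3 - <<'E'
from h import *
import cv2
f=grab_frame("scene");w=grab_frame("wrist");s=observe()
a=cv2.resize(f[140:275,150:330],(470,352),interpolation=cv2.INTER_CUBIC);b=cv2.resize(w,(330,248))
im=np.zeros((352,800,3),np.uint8);im[:,:470]=a;im[:248,470:]=b
cv2.imwrite("pics/p5.png",im[:,:,::-1]);print(s["tool_pos"],s["opening"],s["time"])
E
```

```text
[ 0.49672845 -0.03680358  0.39768512] 0.055610892021644466 21.35
```

View pics/p5.png

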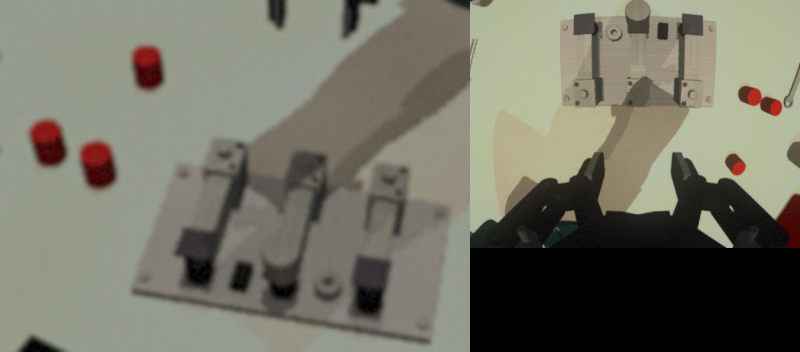

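The weight stands on the sagging middle spring, at scene crop (283,250). The bush, the brush and the red cylinders haven't moved. I'll hand the job in.

```bash
python3 -c "from cell import *;print(close_job())"
```

```text
the job is handed in; nothing more can be done
None
```

The tired spring is the middle one, at about 0.35 N/mm against roughly 0.7 N/mm for the other two: I pressed all three to their stops from left to right (highest force read 13.6 N), left the test weight standing on the sagging middle tip, and handed the job in at about 21 s.

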